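# Set a cup under the coffee machine and hold its portion lever at the third click

### The job

Stand the white cup (pale green inside) upright in the round recess of the coffee machine's pulled-out drip tray, let go of it, and then push the tray fully home so that the cup comes under the spout. Then press the orange-handled, spring-loaded portion lever on the machine's right side down with the fingertips, past its first two clicks to the third and last one, keep it there for a good two seconds, and finish while still holding it down: do not let go. Do not tip the cup or push the other things about.

Things in the scene. Friction and masses are not known exactly. Their poses are not given: they have to be found in the camera images.
- coffee_machine: Fixed black and steel coffee machine, 150 wide, 230 deep, 289 high. Origin on the worktop straight below the spout; +x points to its back, +y to its left (seen from the robot), z up. The head (underside 155, top 230 above the worktop) overhangs the tray and reaches 30 in front of the spout; the column begins 85 behind the spout. The sides under the head are open. Place and yaw vary.
- spout (a point): Lower tip of the dark spout, 115 above the worktop.
- tray (a joint): Drip tray, slides along the machine's x. 0 = fully home (recess straight below the spout; a firm stop), grows as it is pulled out towards the robot (up to 0.135 m). Stays where it is left; takes about 2 N to push. Starts pulled out by 0.11 to 0.13.
- tray_recess (a point): Middle of the tray's round recess, on its floor, 30 above the worktop; it moves with the tray. The recess is 72 across inside a rim 4 high. The tray is 130 wide (y), 10 thick. Axes as the machine's.
- tray_lip (a point): Middle of the front face of the tray's upright front lip, where one pushes (towards the machine's +x): 95 in front of the recess middle, 46 above the worktop. The lip is 110 wide, 10 thick; its top is 56 above the worktop, its lower edge 20.
- lever (a joint): Portion lever, turns down about a level line along the machine's y. 0 = up, at rest; grows as pressed. Clicks (a felt catch; orange dots of growing size on the grey dial plate) at 0.2, 0.4 and 0.6 rad, end stop 0.64. A spring always drives it back to 0: about 5 N at the handle at rest, 11 N at the third click, up to 5 N more between clicks; it never stays down by itself.
- lever_grip (a point): Middle of the lever's orange handle: round bar, 24 in diameter, 55 long, along the machine's y, to the right (-y) of the machine. Travels on a circle of radius 110 about lever_hinge, in front of it: at rest 0.65 rad above level (252 above the worktop), at the third click 0.05 rad above level (190 above the worktop). All is free above it. Press it from above.
- lever_hinge (a point): Point on the lever's hinge line beside the middle of the handle, 185 above the worktop; fixed to the machine.
- white_cup: White espresso cup with pale green inside, 50 high, bowl 60 across at the top narrowing to a foot of 44, with one handle. Loose, about 0.1 kg. Origin on its underside; the bowl's axis lies 13.5 from it towards the cup's +y; the handle points to the cup's -y, is 12 thick and reaches 57 from the bowl's axis. Take it round the bowl, the fingers closing along the cup's x.
- cup_mouth (a point): Middle of the white cup's mouth, on the bowl's axis, 50 above its underside.
- green_cup: Dark green espresso cup, 65 across, 52 high; leave it alone. The two cups may be swapped.
- mandarin: Mandarin, 62 across; leave it alone.
- spice_jar_a: Spice jar with red lid, 45 across, 106 high; leave it alone.
- sweetener_box: Small white carton, 37 x 64 x 89 high; leave it alone.
- flat_tin: Flat tin, 63 x 105 x 25 high; leave it alone.

How it is judged:
By the outcome, as a careful person would: the job done as asked, in the order asked, and still so for the second after the job is handed in, while the arm keeps its last pose, push and grip.
It also fails if it takes over 64 s, if anything falls off the work surface, if the arm or the gripper's body presses on something with over 40 N, if the wrist force passes 120 N, or if a joint passes its speed limit or range.

### The arm

A 6-joint arm with a two-finger parallel gripper is mounted at the origin on a cart in front of the work surface, level with it; the furniture and walls round the work are solid. World frame = base frame: x ahead of the robot, y to its left, z up, the work surface at z = 0. Lengths are in m, angles in rad, forces in N, time in s.
With the tool pointing down it reaches from about 0.4 to 0.925 m from the base axis. Payload 3.4 kg.
Tool frame: the origin (TCP) lies between the finger pads; the fingertips stand 19 mm ahead of it and the grasp point (between the pads) is the TCP; z points along the fingers, y is the line along which they close (so a half turn about z gives the same grasp; the last joint's range is limited). The gripper opens to 85 mm and grips with 20 to 120 N. Pads are 22 mm wide; open, the fingers measure 114 mm over their backs; the gripper's body (76 mm by 85 mm) begins 54 mm behind the grasp point. The pads swing forward as they close: fully open they stand 13 mm farther back than shut.
Start: joints at [1.232, 0.307, 1.506, -0, 1.328, -0.073], TCP at [0.151, 0.555, 0.25] pointing down, gripper open.
Joint ranges: [-3.12, 3.12], [-1.05, 2.28], [0.14, 2.33], [-1.42, 4.57], [0.1, 2.73], [-2.68, 2.68]. Speed limits (rad/s): [2.57, 2.57, 3.14, 3.14, 3.14, 3.14].

### API

Orientations are given as [roll, pitch, yaw] about the fixed x, y, z axes, in that order (R = Rz(yaw) Ry(pitch) Rx(roll)).
In Python, from cell import ctrl, cams, close_job, nets gives the robot as it stands. Calls block until the motion is done:
- ctrl.move_to(position, orientation): joint-space move of the TCP to a pose.
- ctrl.move_straight(position, attitude=None, max_speed=0.15): straight line of the TCP; attitude=None keeps the orientation; max_speed is the mean speed in m/s.
- ctrl.movej(angles): joint-space move.
- ctrl.move_gripper(opening, force=None): finger opening in m; force is the grip in N (None keeps the last); returns when the fingers have stopped.
- ctrl.sleep(seconds).
- ctrl.inverse_kinematics(position, orientation): joint angles nearest the present ones, or None.
- cams.snapshot(name): name is "scene" or "top"; returns a dict with "image" (480x640x3 uint8, red, green, blue), "range_z" (480x640 float32, m along the optical axis (not along the pixel's ray), 0 where there is no reading), "fx", "fy", "cx", "cy" (pixels), "D" ([k1, k2, p1, p2, k3] as OpenCV has them; the pictures are not rectified), "extrinsics" (4x4, takes a point from camera to world coordinates). Camera axes: x right, y up, looking along -z (the intrinsics and any distortion apply to the point x, -y, -z); pixel columns grow to the right and rows downward; lengths in m; the calibration is good to about 2 mm. A picture is of the moment at which its call begins.
A pose or a line that the arm cannot do raises ctrl.PlanningError and nothing moves.
- close_job(): hands the job in; it is judged then, once.
Trained networks look in a picture, given as the dict that the camera call returned (one of the last four; its "shot" number tells which), for a name from the list of things; names that differ only in an ending like _2 or _b are one class to them, and where a whole thing is asked for, a point or a joint stands for the part that bears it (a point fixed in the world has none). Each returns a list of dicts, best first, with "p" (0 to 1); they miss things now and then, are a little off and sometimes report something else, mostly with a low value. They report only what shows in the picture. A call takes as long as a camera call.
- nets.spot_in(picture, name): "location" ([row, column] as shares, 0 to 1, of the picture: columns of its width, rows of its height, amid what is visible of it).
- nets.outline_of(picture, name): "mask" (480x640 bool, what is visible of it) and "location" ([row, column] as shares, 0 to 1, of the picture: columns of its width, rows of its height, amid what is visible of it).
- nets.landmark_of(picture, name): "location" ([row, column] as shares, 0 to 1, of the picture: columns of its width, rows of its height: a listed point, or the origin of a listed thing).
Readings, each from a call of its own:
- ctrl.get_t(): time.
- ctrl.get_joint_pos(): joint angles.
- ctrl.get_qvel(): joint speeds.
- ctrl.get_tau(): joint torques, N m.
- ctrl.get_position(): TCP position.
- ctrl.get_tool_rot(): TCP orientation.
- ctrl.get_force(): force on the tool from outside, world axes, zero at the start.
- ctrl.get_torque(): the same for the moment, N m.
- ctrl.get_finger_gap(): finger opening in m.
- ctrl.get_finger_force(): force on a finger pad.
Only numpy, scipy, OpenCV 4.12 (cv2) and the standard library are available. Lean on these libraries where they do the work, as an engineer would, in place of code of your own. Each camera call takes 0.05 s, during which the arm holds its last target. There are 200 camera calls.

## Working session

There is one attempt and no reset: what is moved stays moved. The work goes in short steps, each a Python script; the robot and the scene stay as the last script left them, time stands still between calls to the robot, and variables do not carry over. Pictures are saved under pics/ and viewed, at most 10 in all, crops included, and the job is handed in when it is done.

```bash
mkdir -p pics; ls
cat > h.py <<'E'
import numpy as np, cv2
from cell import ctrl, cams, close_job, nets
def ray(s,uv):
    K=np.array([[s["fx"],0,s["cx"]],[0,s["fy"],s["cy"]],[0,0,1]])
    p=cv2.undistortPoints(np.array([[uv]],float),K,np.array(s["D"],float))[0,0]
    T=np.array(s["extrinsics"]); return T[:3,3],T[:3,:3]@np.array([p[0],-p[1],-1.])
def at_z(s,uv,z):
    o,d=ray(s,uv); return o+d*(z-o[2])/d[2]
def at_depth(s,uv):
    o,d=ray(s,uv); u,v=int(round(uv[0])),int(round(uv[1])); r=s["range_z"][max(v-2,0):v+3,max(u-2,0):u+3]; r=r[r>0]
    return o+d*np.median(r) if len(r) else None
def cloud(s,mask):
    K=np.array([[s["fx"],0,s["cx"]],[0,s["fy"],s["cy"]],[0,0,1]])
    v,u=np.nonzero(mask&(s["range_z"]>0)); p=cv2.undistortPoints(np.c_[u,v].astype(float)[:,None],K,np.array(s["D"],float))[:,0]
    r=s["range_z"][v,u]; T=np.array(s["extrinsics"]); return (np.c_[p[:,0],-p[:,1],-np.ones(len(p))]*r[:,None])@T[:3,:3].T+T[:3,3]
def uv(l): return (l[1]*640,l[0]*480)
def save(s,n): cv2.imwrite(f"pics/{n}.png",s["image"][:,:,::-1])
E
python3 - <<'E'
from h import *
np.set_printoptions(precision=3,suppress=True)
Z=dict(spout=.115,tray_recess=.03,tray_lip=.046,lever_grip=.252,lever_hinge=.185,white_cup=0,cup_mouth=.05,coffee_machine=0)
for c in("scene","top"):
    s=cams.snapshot(c); save(s,c+"0"); print(c,s["extrinsics"][:3,3] if hasattr(s["extrinsics"],'shape') else s["extrinsics"])
    for n,z in Z.items():
        for d in nets.landmark_of(s,n)[:2]:
            q=uv(d["location"]); print(n,round(d["p"],2),np.round(q),"atz",at_z(s,q,z),"depth",at_depth(s,q))
    for n in("white_cup","green_cup","mandarin","spice_jar_a","sweetener_box","flat_tin","tray","coffee_machine"):
        for d in nets.outline_of(s,n)[:1]:
            P=cloud(s,d["mask"]); print(n,round(d["p"],2),np.round(uv(d["location"])),"lo",np.percentile(P,2,0),"hi",np.percentile(P,98,0))
E
```

```text
pics
scene [-0.332 -0.55   1.177]
spout 0.69 [334. 223.] atz [0.672 0.006 0.115] depth [0.765 0.057 0.016]
tray_recess 0.9 [314. 273.] atz [ 0.553 -0.002  0.03 ] depth [ 0.553 -0.002  0.029]
tray_recess 0.67 [242. 215.] atz [0.642 0.301 0.03 ] depth [0.634 0.294 0.04 ]
tray_lip 0.61 [300. 288.] atz [ 0.48  -0.005  0.046] depth [ 0.474 -0.01   0.055]
lever_grip 0.79 [370. 211.] atz [ 0.621 -0.119  0.252] depth [ 0.613 -0.122  0.259]
lever_hinge 0.94 [380. 211.] atz [ 0.705 -0.11   0.185] depth [ 0.836 -0.055  0.06 ]
white_cup 0.86 [246. 233.] atz [0.612 0.267 0.   ] depth [0.603 0.259 0.011]
cup_mouth 0.87 [244. 215.] atz [0.629 0.281 0.05 ] depth [0.64  0.29  0.038]
cup_mouth 0.69 [407. 322.] atz [ 0.52  -0.286  0.05 ] depth [ 0.543 -0.279  0.019]
coffee_machine 0.91 [333. 246.] atz [0.694 0.019 0.   ] depth [0.682 0.012 0.014]
white_cup 0.75 [247. 222.] lo [0.569 0.241 0.008] hi [0.649 0.3   0.051]
green_cup 0.64 [204. 261.] lo [ 0.397  0.239 -0.001] hi [0.489 0.3   0.053]
mandarin 0.69 [383. 346.] lo [ 0.413 -0.295  0.02 ] hi [ 0.46  -0.244  0.062]
spice_jar_a 0.81 [446. 251.] lo [
[... 1155 characters left out ...]
009]
coffee_machine 0.67 [324. 192.] atz [0.685 0.019 0.   ] depth [0.682 0.019 0.016]
white_cup 0.91 [226. 212.] lo [0.574 0.242 0.003] hi [0.65  0.298 0.053]
green_cup 0.77 [228. 288.] lo [0.4   0.239 0.001] hi [0.473 0.299 0.055]
mandarin 0.64 [435. 276.] lo [ 0.415 -0.29   0.028] hi [ 0.47  -0.236  0.063]
spice_jar_a 0.64 [438. 162.] lo [ 0.727 -0.298  0.009] hi [ 0.767 -0.257  0.112]
sweetener_box 0.8 [433. 232.] lo [ 0.534 -0.298 -0.   ] hi [ 0.584 -0.236  0.093]
flat_tin 0.45 [333. 240.] lo [ 0.471 -0.064  0.025] hi [0.626 0.061 0.057]
tray 0.77 [332. 242.] lo [ 0.471 -0.064  0.024] hi [0.626 0.061 0.057]
coffee_machine 0.74 [327. 174.] lo [ 0.482 -0.09   0.013] hi [0.839 0.082 0.292]
```

Run:
```python
from h import *
np.set_printoptions(precision=4,suppress=True)
for c in("scene","top"):
    s=cams.snapshot(c)
    P=cloud(s,np.ones((480,640),bool))
    def rect(n,m):
        Q=P[m]; 
        if len(Q)<8: print(n,len(Q)); return
        r=cv2.minAreaRect((Q[:,:2]*1000).astype(np.float32)); print(c,n,len(Q),"c",np.array(r[0]),"size",np.array(r[1]),"ang",r[2],"z",np.median(Q[:,2]))
    x,y,z=P.T
    rect("headtop",(abs(z-.23)<.006)&(x>.6)&(x<.9)&(abs(y)<.1))
    rect("top289",(abs(z-.289)<.006)&(x>.6)&(abs(y)<.12))
    rect("lip",(abs(z-.056)<.004)&(x>.44)&(x<.53)&(abs(y)<.075))
    rect("tray",(z>.022)&(z<.06)&(x>.44)&(x<.62)&(abs(y)<.08))
    rect("handle",(z>.23)&(z<.275)&(y<-.082)&(y>-.16)&(x>.58)&(x<.66))
    # cup rim
    m=(z>.044)&(z<.056)&(x>.56)&(x<.7)&(y>.2)&(y<.34)
    rect("cuprim",m)
    Q=P[m][:,:2]
    if len(Q)>10:
        ctr,_=cv2.minEnclosingCircle((Q*1000).astype(np.float32)),0; print("enclosing",ctr, "mean",Q.mean(0))
    save(s,c+"1")
    a=s["image"]
    b=a[150:310,200:420] if c=="top" else a[170:330,200:420]
    cv2.imwrite(f"pics/{c}crop.png",cv2.resize(b[:,:,::-1],None,fx=3.6,fy=3.6,interpolation=cv2.INTER_CUBIC))
```

```text
scene headtop 1836 c [751.7341  12.4158] size [198.3147 154.2851] ang 4.851040363311768 z 0.22936043354472163
scene top289 1100 c [846.0384  -2.4846] size [149.2819 237.5045] ang 2.083376169204712 z 0.28825979700167487
scene lip 120 c [471.0907  -5.765 ] size [ 14.6743 108.2092] ang 5.48478889465332 z 0.05536704484194277
scene tray 2164 c [543.7469  -0.6429] size [160.9689 132.1119] ang 4.4777631759643555 z 0.03046484005585115
scene handle 226 c [ 613.9871 -111.5608] size [25.9746 55.8413] ang 11.099278450012207 z 0.25834783553655855
scene cuprim 91 c [613.2625 266.5546] size [79.5416 58.2049] ang 39.30376434326172 z 0.04779050978577026
enclosing ((608.28369140625, 269.78369140625), 42.691436767578125) mean [0.6108 0.2693]
top headtop 3362 c [744.1172   5.2459] size [217.5496 165.6573] ang 4.583542346954346 z 0.23035797019507098
top top289 1926 c [842.1927  -0.3762] size [139.8481 239.8313] ang 0.36597198247909546 z 0.28932545254868025
top lip 147 c [474.5211  -7.3642] size [ 10.144 108.736] ang 4.204397678375244 z 0.055577820114175225
top tray 2743 c [546.7928  -1.6185] size [155.144  130.0367] ang 4.170680046081543 z 0.03082629096073375
top handle 275 c [ 630.336  -109.4006] size [48.2721 54.599 ] ang 0.4603618085384369 z 0.2612879562933099
top cuprim 132 c [614.0325 272.7917] size [60.6708 74.9517] ang 67.23426818847656 z 0.04842121783557385
enclosing ((609.6370849609375, 270.27386474609375), 42.93684768676758) mean [0.6104 0.2689]
```

View pics/topcrop.png

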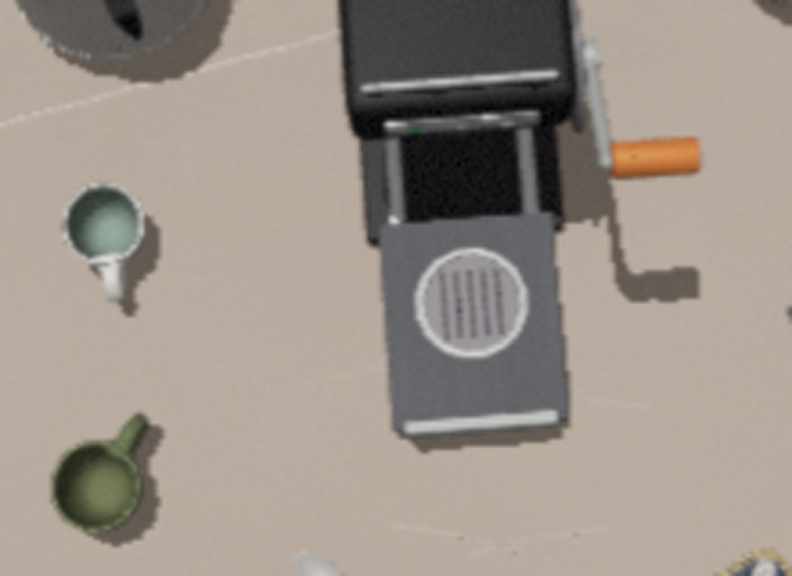

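View pics/scene0.png

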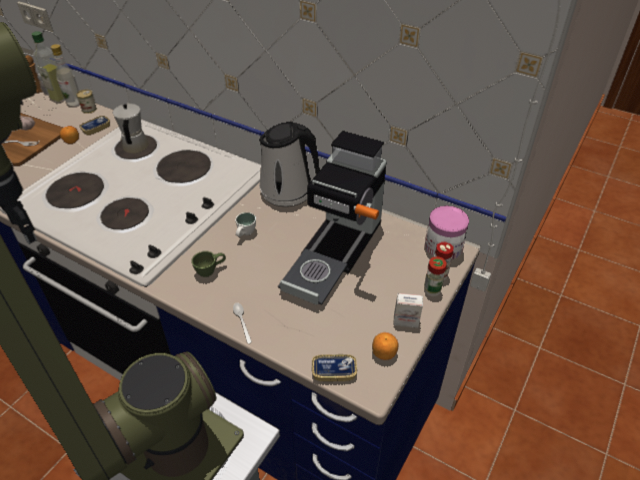

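The top crop shows the white cup's bowl centred at full-image px (229,211), with its handle towards the robot. The recess ring is at (331,234), the lip at (334,268) and the orange handle at (382,194). The scene view agrees, with the kettle behind the cup. The tray and head fits give a machine yaw of about 0.078 rad.

Run:
```python
from h import *
np.set_printoptions(precision=4,suppress=True)
s=cams.snapshot("top")
for n,q,z in(("mouth",(229,211.1),.05),("recess",(330.8,233.9),.034),("lip",(333.6,267.8),.056),("grip",(382.2,193.6),.262)): print(n,at_z(s,q,z))
m=nets.outline_of(s,"white_cup")[0]["mask"]; im=s["image"].astype(int)
g=(m&(im[:,:,1]-im[:,:,0]>8)).astype(np.uint8); v,u=np.nonzero(g); print("inside px",len(u),(u.min()+u.max())/2,(v.min()+v.max())/2,u.mean(),v.mean())
P=cloud(s,np.ones((480,640),bool)); x,y,z=P.T
Q=P[(z>.03)&(x>.66)&(x<.9)&(y>.15)&(y<.4)]; print("kettle lo",np.percentile(Q,1,0),"hi",np.percentile(Q,99,0))
print(ctrl.get_tool_rot(),ctrl.get_force(),ctrl.get_t())
D=np.pi
for n,p in(("cup",(.622,.268,.033)),("place",(.563,.001,.063)),("push",(.585,0,.05)),("lever",(.597,-.115,.21))):
    for yaw in(.078,.078+D,.078-D/2):
        q=ctrl.inverse_kinematics(p,[D,0,yaw]); print(n,yaw,q)
```

```text
mouth [0.6229 0.2683 0.05  ]
recess [0.5637 0.0003 0.034 ]
lip [ 0.472  -0.0064  0.056 ]
grip [ 0.6174 -0.1123  0.262 ]
inside px 242 228.0 212.0 228.84297520661158 212.24380165289256
kettle lo [0.6622 0.188  0.0367] hi [0.8824 0.3991 0.8138]
[ 3.1415 -0.      2.8768] [0.3673 0.4468 0.5759] 1.9
cup 0.078 [ 0.3445  0.6483  1.5119 -0.      0.9814  1.8373]
cup 3.219592653589793 [ 0.3445  0.6483  1.5119  0.      0.9814 -1.3043]
cup -1.4927963267948965 None
place 0.078 [-0.0732  0.4927  1.7571 -0.      0.8918  1.4195]
place 3.219592653589793 [-0.0732  0.4927  1.7571  0.      0.8918 -1.722 ]
place -1.4927963267948965 None
push 0.078 [-0.0722  0.5326  1.7184 -0.      0.8905  1.4206]
push 3.219592653589793 [-0.0722  0.5326  1.7184  0.      0.8905 -1.721 ]
push -1.4927963267948965 None
lever 0.078 [-0.2598  0.3838  1.4926 -0.      1.2652  1.233 ]
lever 3.219592653589793 [-0.2598  0.3838  1.4926  0.      1.2652 -1.9086]
lever -1.4927963267948965 None
```

Run:
```python
from h import *
np.set_printoptions(precision=3,suppress=True)
for c in("top","scene"):
    s=cams.snapshot(c)
    P=cloud(s,np.ones((480,640),bool)); x,y,z=P.T
    for a,b in((.06,.1),(.1,.15),(.15,.2),(.2,.25),(.25,.3),(.3,.9)):
        m=(z>a)&(z<b)&(x>.55)&(x<.85)&(y>.18)&(y<.36)
        if m.sum(): 
            Q=P[m]; i=np.argsort(Q[:,0])[:3]; print(c,a,b,m.sum(),Q[i].round(3).tolist())
```

```text
top 0.06 0.1 420 [[0.755, 0.266, 0.066], [0.755, 0.274, 0.066], [0.755, 0.277, 0.065]]
top 0.1 0.15 565 [[0.759, 0.259, 0.104], [0.759, 0.278, 0.104], [0.759, 0.262, 0.103]]
top 0.15 0.2 535 [[0.766, 0.26, 0.155], [0.766, 0.256, 0.161], [0.767, 0.258, 0.153]]
top 0.2 0.25 1535 [[0.771, 0.267, 0.205], [0.772, 0.276, 0.21], [0.773, 0.278, 0.209]]
scene 0.06 0.1 542 [[0.749, 0.264, 0.077], [0.751, 0.272, 0.084], [0.752, 0.289, 0.061]]
scene 0.1 0.15 657 [[0.753, 0.275, 0.108], [0.754, 0.262, 0.101], [0.754, 0.255, 0.104]]
scene 0.15 0.2 679 [[0.76, 0.276, 0.162], [0.762, 0.276, 0.178], [0.763, 0.282, 0.158]]
scene 0.2 0.25 854 [[0.766, 0.27, 0.203], [0.767, 0.263, 0.218], [0.77, 0.279, 0.211]]
```

Run:
```python
from h import *
np.set_printoptions(precision=4,suppress=True)
pi=np.pi; g=[pi,0,pi+.12]; t=[pi,0,pi+.078]
ctrl.move_gripper(.085,25)
ctrl.move_to([.6225,.2685,.16],g)
ctrl.move_straight([.6225,.2685,.033],max_speed=.12)
ctrl.move_gripper(.03,25); print("gap",ctrl.get_finger_gap(),ctrl.get_finger_force(),ctrl.get_force())
ctrl.move_straight([.6225,.2685,.15],max_speed=.1); print("gap",ctrl.get_finger_gap(),ctrl.get_position(),ctrl.get_t())
ctrl.move_straight([.5635,.0005,.15],t,max_speed=.12)
s=cams.snapshot("scene"); print(ctrl.get_t(),ctrl.get_force())
b=s["image"][190:310,250:410,::-1]; cv2.imwrite("pics/held.png",cv2.resize(b,None,fx=4,fy=4,interpolation=cv2.INTER_CUBIC))
```

```text
gap 0.05741491463208677 26.253666084080578 [-0.2022  0.912   5.9294]
gap 0.05752575042035954 [0.6219 0.2683 0.149 ] 7.125
9.6083 [-0.1131  0.1157 -1.618 ]
```

View pics/held.png

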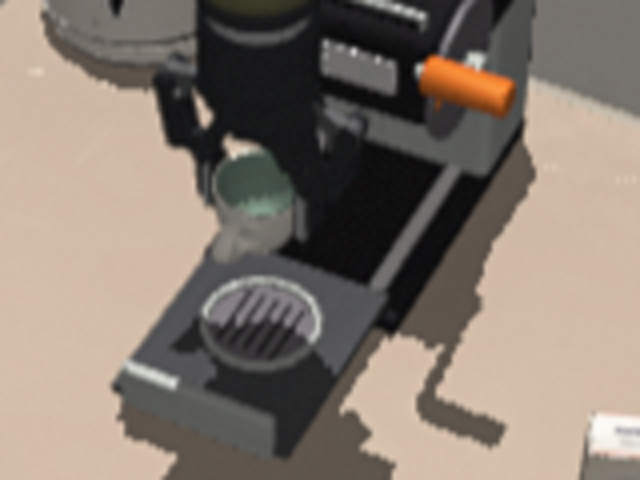

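The cup is held upright in the gripper with its handle to the front. The recess, around crop px (262,322), lies below it and is clear.

Run:
```python
from h import *
np.set_printoptions(precision=4,suppress=True)
ctrl.move_straight([.5635,.0005,.075],max_speed=.1)
for z in np.arange(.072,.0575,-.0015):
    ctrl.move_straight([.5635,.0005,z],max_speed=.03); f=ctrl.get_force()
    if f[2]>2.5: break
print("down",z,f,ctrl.get_position())
ctrl.move_gripper(.085,25); print(ctrl.get_finger_gap())
ctrl.move_straight([.5635,.0005,.17],max_speed=.1)
ctrl.move_straight([.42,-.012,.2],max_speed=.2)
ctrl.move_gripper(0.0)
s=cams.snapshot("top"); print(ctrl.get_t())
for n,z in(("cup_mouth",.08),("white_cup",.03),("tray_lip",.056)):
    for d in nets.landmark_of(s,n)[:1]: print(n,d["p"],at_z(s,uv(d["location"]),z))
s=cams.snapshot("scene")
for n,z in(("cup_mouth",.08),("white_cup",.03)):
    for d in nets.landmark_of(s,n)[:1]: print(n,d["p"],at_z(s,uv(d["location"]),z))
b=s["image"][200:320,250:410,::-1]; cv2.imwrite("pics/placed.png",cv2.resize(b,None,fx=4,fy=4,interpolation=cv2.INTER_CUBIC))
```

```text
down 0.06299999999999999 [-0.6798  0.6944  6.0175] [0.5643 0.0006 0.0641]
0.08542733981289465
15.5667
cup_mouth 0.82 [0.5664 0.0027 0.08  ]
white_cup 0.8 [0.5491 0.0031 0.03  ]
tray_lip 0.41 [ 0.731  -0.2765  0.056 ]
cup_mouth 0.86 [0.5632 0.0089 0.08  ]
```

View pics/placed.png

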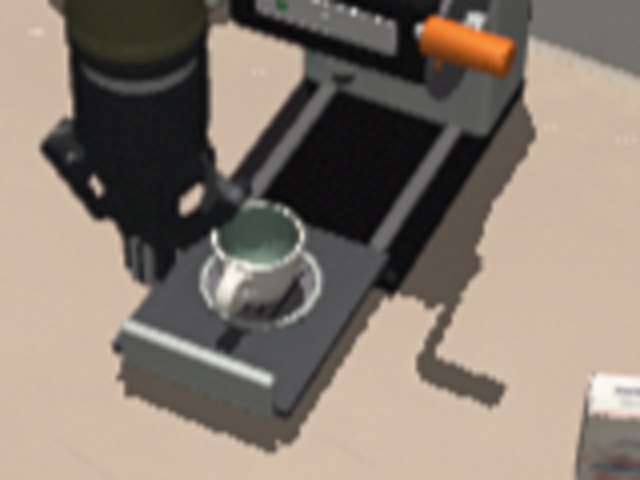

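The cup stands upright inside the recess ring (crop px 262,285) and has been released, with the lip clear in front. Next I push the tray.

Run:
```python
from h import *
np.set_printoptions(precision=4,suppress=True)
d=np.array([np.cos(.078),np.sin(.078),0]); p0=np.array([.469,-.0068,.05])
f0=ctrl.get_force()
ctrl.move_straight(p0-.04*d+[0,0,.1],max_speed=.2)
ctrl.move_straight(p0-.04*d,max_speed=.15)
def go(s,v): ctrl.move_straight(p0+s*d,max_speed=v); return (ctrl.get_force()-f0)@d
print("contact",go(-.008,.05)); print("80",go(.075,.05))
for s in np.arange(.079,.15,.003):
    f=-go(s,.03)
    if f>14: break
ctrl.sleep(.2)
print("stop",s,f,ctrl.get_force(),ctrl.get_position(),ctrl.get_t())
sn=cams.snapshot("scene"); b=sn["image"][180:300,250:410,::-1]; cv2.imwrite("pics/pushed.png",cv2.resize(b,None,fx=4,fy=4,interpolation=cv2.INTER_CUBIC))
```

```text
contact -0.6414840822307846
80 0.1624262677516155
stop 0.12400000000000004 18.355032158284725 [-16.8134  -3.1135  13.1703] [0.5835 0.0024 0.0493] 23.925
```

View pics/pushed.png

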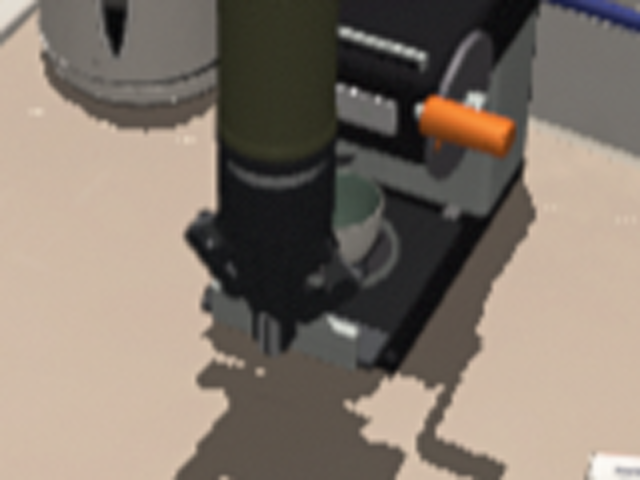

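Run:
```python
from h import *
np.set_printoptions(precision=4,suppress=True)
d=np.array([np.cos(.078),np.sin(.078),0]); p0=np.array([.469,-.0068,.05])
for s in (.126,.128):
    ctrl.move_straight(p0+s*d,max_speed=.03); ctrl.sleep(.15); f=ctrl.get_force(); print(s,f,(ctrl.get_position()-p0)@d)
    if abs(f@d)>26: break
ctrl.move_straight(p0+.09*d,max_speed=.1)
ctrl.move_straight(p0+.02*d+[0,0,.22],max_speed=.25)
ctrl.move_straight([.45,-.12,.33],max_speed=.3)
print(ctrl.get_t(),ctrl.get_force())
for c in("top","scene"):
    s=cams.snapshot(c); P=cloud(s,np.ones((480,640),bool)); x,y,z=P.T
    for n,m in(("lip",(abs(z-.056)<.004)&(x>.54)&(x<.64)&(abs(y)<.075)),("head",(abs(z-.23)<.006)&(x>.6)&(x<.74)&(abs(y)<.07))):
        Q=P[m]@np.array([d,[-d[1],d[0],0],[0,0,1]]).T
        if len(Q): print(c,n,len(Q),Q.min(0),Q.max(0),Q.mean(0))
    for n,zz in(("cup_mouth",.08),("tray_lip",.046),("spout",.115),("lever_grip",.252)):
        for r in nets.landmark_of(s,n)[:1]: print(n,round(r["p"],2),at_z(s,uv(r["location"]),zz))
    m=nets.outline_of(s,"lever_grip")
    b=s["image"][180:300,250:410,::-1]; cv2.imwrite(f"pics/home_{c}.png",cv2.resize(b,None,fx=4,fy=4,interpolation=cv2.INTER_CUBIC))
    im=s["image"].astype(int); o=(im[:,:,0]>150)&(im[:,:,0]-im[:,:,2]>100); Q=cloud(s,o); Q=Q[(Q[:,2]>.23)&(Q[:,2]<.28)&(Q[:,1]>-.16)&(Q[:,1]<-.05)]
    print("orange",len(Q),Q.min(0),Q.max(0),Q.mean(0))
```

```text
0.126 [-21.0334  -4.9948  15.772 ] 0.11493411925766459
0.128 [-24.6692  -5.6371  19.7561] 0.1149334728137324
26.9833 [-0.638  -0.3121  0.4394]
top lip 134 [ 0.5916 -0.0968  0.0521] [0.6026 0.0082 0.0599] [ 0.5968 -0.0431  0.0555]
top head 1868 [ 0.6565 -0.124   0.224 ] [0.7426 0.0182 0.2358] [ 0.6988 -0.0511  0.23  ]
cup_mouth 0.54 [0.6881 0.0094 0.08  ]
tray_lip 0.55 [0.6026 0.002  0.046 ]
spout 0.67 [0.6871 0.0185 0.115 ]
lever_grip 0.82 [ 0.6141 -0.1145  0.252 ]
orange 199 [ 0.6098 -0.1369  0.2539] [ 0.6283 -0.0853  0.2691] [ 0.6185 -0.1116  0.262 ]
scene lip 104 [ 0.5851 -0.0986  0.0521] [0.6358 0.0114 0.0593] [ 0.5959 -0.0433  0.0554]
scene head 284 [ 0.6548 -0.1242  0.2241] [0.7357 0.0184 0.2356] [ 0.6965 -0.0919  0.2291]
cup_mouth 0.69 [0.6809 0.0156 0.08  ]
tray_lip 0.75 [ 0.5957 -0.0096  0.046 ]
spout 0.71 [0.6777 0.0124 0.115 ]
lever_grip 0.65 [ 0.6226 -0.1245  0.252 ]
orange 120 [ 0.6059 -0.139   0.2534] [ 0.6245 -0.0859  0.2658] [ 0.6152 -0.1166  0.2607]
```

View pics/home_scene.png

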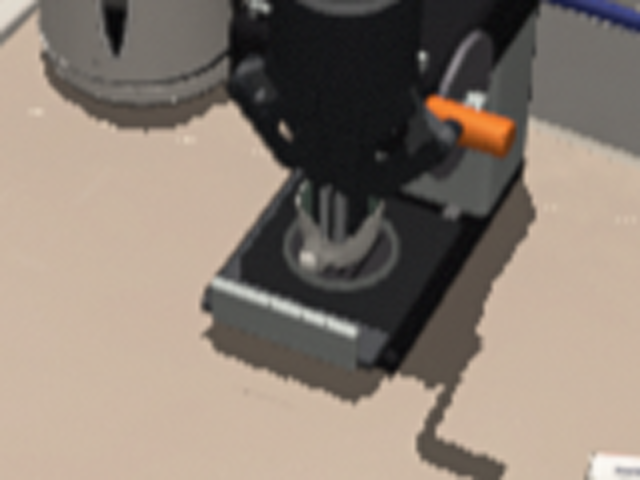

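The tray is home: the lip is 65 mm in front of the head's front edge, as it should be, and the cup stands under the spout. Now the lever.

```bash
cat > lev.py <<'E'
from h import *
d=np.array([np.cos(.078),np.sin(.078),0]); G=np.array([.6175,-.115,0]); H=G+.0876*d
O=[np.pi,0,np.pi+.078]
def tcp(th,dz=0):
    a=.65-th; p=H-.11*np.cos(a)*d; p[2]=.185+.11*np.sin(a)+.031+dz; return p
E
python3 - <<'E'
from lev import *
np.set_printoptions(precision=4,suppress=True)
ctrl.move_to(tcp(0,.05),O); ctrl.move_straight(tcp(0,.012),max_speed=.1); f0=ctrl.get_force()
def step(th,dz):
    ctrl.move_straight(tcp(th,dz),max_speed=.06); f=ctrl.get_force()-f0; p=ctrl.get_position(); print(round(th,2),round(dz,4),"F",f,"z",p[2], "x",p[0],"ctr th",.65-np.arcsin(np.clip((p[2]-.216)/.11,-1,1))); return f
for dz in(.006,.003,0,-.003): step(0,dz)
for th in np.arange(.08,.65,.08): step(th,-.003-.005*th/.64)
f=step(.62,-.009)
print(ctrl.get_t())
E
```

```text
0 0.006 F [ 0.4694  0.045  -0.4071] z 0.2886904770441964 x 0.6174537434162573 ctr th -0.07191413206231778
0 0.003 F [0.7463 0.5023 0.5627] z 0.2853840671793941 x 0.617487006021738 ctr th -0.03253770461894934
0 0 F [0.2824 0.2269 0.0689] z 0.2827146457935326 x 0.6177825751744033 ctr th -0.0016470573505139585
0 -0.003 F [-3.6223  0.1312  8.9279] z 0.2813645436450643 x 0.6169381514039839 ctr th 0.013700599260762947
0.08 -0.0036 F [-6.5883 -0.4553 10.5633] z 0.27339090504860336 x 0.6106627474593561 ctr th 0.10111598338748773
0.16 -0.0042 F [-6.5415  0.4968  8.8932] z 0.2646617414332894 x 0.6050307708390805 ctr th 0.19174985339943323
0.24 -0.0049 F [-7.5356 -0.3974 11.0911] z 0.2564539966055153 x 0.6015937291855089 ctr th 0.2733970602976935
0.32 -0.0055 F [-7.2425  0.549   8.8531] z 0.2470937947048907 x 0.5984947638729355 ctr th 0.36342261065272247
0.4 -0.0061 F [-6.6055  0.1597 11.4851] z 0.2384797457423648 x 0.5964230702181531 ctr th 0.44418878179530885
0.48 -0.0068 F [-7.3184 -0.9081 10.0288] z 0.2288246065218307 x 0.593862931101921 ctr th 0.5331469183042438
0.56 -0.0074 F [-6.2318  0.1217 11.639 ] z 0.21975555693894486 x 0.5936163539876997 ctr th 0.6158519370489755
0.64 -0.008 F [-14.4265   0.2462  34.9208] z 0.21577030459008448 x 0.5940215032853173 ctr th 0.6520881416076404
0.62 -0.009 F [-11.5933   0.9293  30.1827] z 0.2160163193842547 x 0.5940069351659854 ctr th 0.6498516419607767
32.5417
```

Run:
```python
from lev import *
np.set_printoptions(precision=4,suppress=True)
ctrl.move_straight(tcp(.62,-.007),max_speed=.02)
for i in range(2): ctrl.sleep(1.4); print(ctrl.get_force(),ctrl.get_position(),ctrl.get_t())
for c in("top","scene"):
    s=cams.snapshot(c)
    for n,zz in(("cup_mouth",.08),("spout",.115)):
        for r in nets.landmark_of(s,n)[:1]: print(n,round(r["p"],2),at_z(s,uv(r["location"]),zz))
b=s["image"][160:310,250:450,::-1]; cv2.imwrite("pics/end.png",cv2.resize(b,None,fx=4,fy=4,interpolation=cv2.INTER_CUBIC))
```

```text
[-9.1042  0.0289 22.0586] [ 0.5941 -0.1173  0.2164] 34.1917
[-9.7933  0.2719 21.8313] [ 0.5941 -0.1172  0.2164] 35.5917
cup_mouth 0.8 [0.6874 0.007  0.08  ]
spout 0.62 [0.6886 0.0114 0.115 ]
cup_mouth 0.57 [0.6859 0.0215 0.08  ]
spout 0.85 [0.6926 0.0086 0.115 ]
```

View pics/end.png

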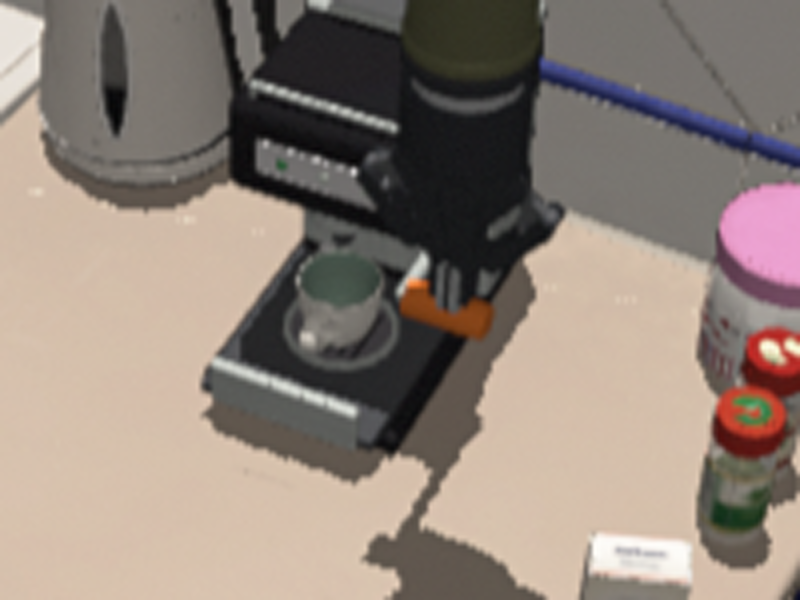

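The cup stands upright in the ring (crop px 340,310) with the tray home. The fingertips hold the lever down at its end (445,305) with about 22 N and have done so for over 2 s.

```bash
python3 -c "
from h import *
print(close_job())"
```

```text
the job is handed in; nothing more can be done
None
```

The job is handed in: the white cup stands upright in the recess under the spout with the tray fully home, and the lever is still held down past the third click, against its end stop, after more than two seconds.

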